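Pack the worked stones into their fitted storage trays

ROBOT

A 7-joint arm with a two-finger parallel gripper is mounted at the origin on the work surface. World frame = base frame: x ahead of the robot, y to its left, z up, the work surface at z = 0. Lengths are in mm, angles in rad, forces in N, time in s.
With the tool pointing down it reaches from about 350 to 900 mm from the base axis. Payload 19.9 kg.
Tool frame: the origin (TCP) lies at the very end of the fingers, on their centre line; the grasp point (between the pads) lies 19 mm behind it; z points along the fingers, y is the line along which they close (so a half turn about z gives the same grasp; the last joint's range is limited). The gripper opens to 85 mm and grips with 20 to 120 N. Pads are 22 mm wide; open, the fingers measure 114 mm over their backs; the gripper's body (76 mm by 85 mm) begins 54 mm behind the grasp point. The pads swing forward as they close: fully open they stand 13 mm farther back than shut.
Start: joints at [-0.042, 0.417, -0.01, 1.614, 0.005, 1.111, -0.053], TCP at [624.981, 0.003, 231.26] pointing down, gripper open.
Joint ranges: [-2.81, 2.81], [-0.39, 2.02], [-1.27, 1.25], [0.06, 2.57], [-1.19, 4.33], [0.19, 2], [-2.82, 2.82]. Speed limits (rad/s): [1.89, 1.89, 2.39, 2.39, 3.01, 3.01, 3.01].

INTERFACE

Orientations are given as [roll, pitch, yaw] about the fixed x, y, z axes, in that order (R = Rz(yaw) Ry(pitch) Rx(roll)).
In Python, from plant import env, imaging gives the robot as it stands.
- The arm moves only by the tool arm_command, never from a script. Its argument "commands" is a list that holds one entry, the list of rows, each a list of 7 numbers: the shift along the tool's x, y, z in m, then the turn, a rotation vector about the tool's x, y, z in rad, then the opening in per cent of the stroke, from 0 (shut) to 100 (fully open). In form: [[[dx, dy, dz, rx, ry, rz, hand], ...]]. A call has 1 to 20 rows; each row shifts and turns the commanded pose from where the row before left it, along the tool's axes as they then stand; what a row does not reach is not made up. A row lasts 1/8 s, in which the tool goes at most 62.5 mm and 10.7 degrees, less where a joint would pass 70% of its speed; a pose out of reach is approached as far as the arm can. A call is refused whole if a number of a shift passes 0.0625 or a number of a turn 0.188, either way. A call with a gripper value outside its range is refused whole. The fingers move at their own pace and stop on an object; the grip force is fixed at half the most. Time passes only in rows, so rows that do not move let the fingers close. It gives the time, the measured TCP pose, the force, the opening and the grip force at its end, in the units of the state.
- env.get_obs(): the state, without advancing time (a new reading comes with each control period).
- imaging.capture(name): name is "scene" or "side" or "wrist"; returns (picture, depth): 480x640x3 uint8, blue, green, red; 480x640 float32, mm along the optical axis (not along the pixel's ray), 0 where there is no reading.
- imaging.get_calibration(name): a dict with "fx", "fy", "cx", "cy" (pixels), "eye" and "attitude" of the camera in the world. Camera axes: x right, y down, z forward; pixel columns grow to the right and rows downward; lengths in mm; the calibration is good to about 2 mm. The wrist camera is an equidistant fisheye: a pixel r from the principal point sees the ray r / f radians off the axis. A picture is of the moment at which its call begins: read the wrist's pose just before it. get_calibration takes no time and is no camera call; for the wrist camera it gives the pose at the moment of the call.
- env.hand_in(): hands the job in; it is judged then, once.
Trained networks look in the newest picture that a camera, given by its name, has taken for a name from the list of things; names that differ only in an ending like _2 or _b are one class to them, and where a whole thing is asked for, a point or a joint stands for the part that bears it (a point fixed in the world has none). Each returns a list of dicts, best first, with "p" (0 to 1); they miss things now and then, are a little off and sometimes report something else, mostly with a low value. They report only what shows in the picture. A call takes as long as a camera call. They do not tell look-alikes from the thing itself.
- imaging.recognise(name, camera): "at" ([column, row] in pixels, amid what is visible of it).
The state is a dict: "t": time; "joint_pos": joint angles; "qd": joint speeds; "effort": joint torques, N m; "tool_pos": TCP position; "eef_rot": TCP orientation; "ft_force": force on the tool from outside, world axes, zero at the start; "wrist_torque": the same for the moment, N m; "gripper_width": opening from 0.0 (shut) to 1.0 (fully open); "finger_force": force on a finger pad.
Only numpy, scipy, OpenCV 4.12 (cv2) and the standard library are available. Lean on these libraries where they do the work, as an engineer would, in place of code of your own. Each camera call takes 0.05 s, during which the arm holds its last target. There are 200 camera calls.

TASK

Pick the four worked stones (the grooved bola, the pestle, the axe head and the pitted stone) out from among the plain cobbles and set each one down in the white tray whose nest is shaped for it, right down on the floor of the nest and lying as it lay on the table, the axe head's cutting edge at the wide end of its nest. They are old finds: never let one fall, and leave the two plain cobbles where they lie.

Things in the scene. Friction and masses are not known exactly. Their poses are not given: they have to be found in the camera images.
- bola: bola stone: grey-brown ball about 62 mm across and 58 mm high, slightly flattened below, with one shallow cord groove running over its top; widest 27 mm above its underside. About 0.3 kg. Origin: centre of the underside; z up, x across the groove
- pestle: stone pestle lying on its side: blunt round bar 116 mm long, 44 mm wide at mid-length and slightly tapered, 41 mm high, widest about 20 mm above its underside. About 0.33 kg. Origin: under its middle; x along its length, z up
- axe: polished stone axe head lying flat: wedge outline 100 mm long, 58 mm wide near the cutting edge (+x end), 40 mm near the butt (-x end), 52 mm in the middle, 35 mm high, sides widest 14 mm above its underside, a shallow groove across it near the butt. About 0.26 kg. Origin: under its middle; x along its length towards the cutting edge, z up
- pitted: pitted stone: smooth oval cobble 88 x 65 mm, 50 mm high, with a round pecked pit (28 mm across, 8 mm deep) in the middle of its top; widest 24 mm above its underside. About 0.36 kg. Origin: under its middle; x along its length, z up
- tray_bola: fixed white moulded tray 106 x 106 mm, 4 mm plate with an 8 mm high rim; a raised lip (4 mm thick, top 14 mm above the table) encloses a dark-floored nest: a round one, 74 mm inside. Origin: nest centre, at table height (its floor is 4 mm higher). x along the length, z up
- tray_pestle: fixed white moulded tray 154 x 88 mm, 4 mm plate with an 8 mm high rim; a raised lip (4 mm thick, top 14 mm above the table) encloses a dark-floored nest: a long one with parallel sides and rounded ends, 130 x 62 mm inside, the same both ways round. Origin: nest centre, at table height (its floor is 4 mm higher). x along the length, z up
- tray_axe: fixed white moulded tray 138 x 106 mm, 4 mm plate with an 8 mm high rim; a raised lip (4 mm thick, top 14 mm above the table) encloses a dark-floored nest: a wedge-shaped one 112 mm long inside, 78 mm wide at its +x end and 45 mm at its -x end, so that the axe head goes in only with its cutting edge to +x. Origin: nest centre, at table height (its floor is 4 mm higher). x along the length, z up
- tray_pitted: fixed white moulded tray 130 x 106 mm, 4 mm plate with an 8 mm high rim; a raised lip (4 mm thick, top 14 mm above the table) encloses a dark-floored nest: an oval one, 100 x 76 mm inside, the same both ways round. Origin: nest centre, at table height (its floor is 4 mm higher). x along the length, z up
- cobble_a: plain natural river cobble, rounded oval 73 x 60 mm, 41 mm high, without groove, pit or edge; lies among the worked stones. Origin: under its middle, z up. To be left alone
- cobble_b: large plain natural cobble, irregular 93 x 75 mm, 44 mm high, lies between the trays. Origin: under its middle, z up. To be left alone
Not all that is in view belongs to the job. Leave any blue or orange look-alike of the tray_pitted alone. Leave any pink look-alike of the pitted alone.

How it is judged:
By the outcome, as a careful person would: the job done as asked, in the order asked, and still so for the second after the job is handed in, with the robot touching nothing.
It also fails if it takes over 131 s, if anything falls off the work surface, if the arm or the gripper's body presses on something with over 40 N, if the wrist force passes 120 N, or if a joint passes its speed limit or range.

## Working session

There is one attempt and no reset: what is moved stays moved. The work goes in short steps, Python scripts to look and compute and a tool call to move; the robot and the scene stay as the last step left them, time stands still between calls to the robot, and variables do not carry over. Pictures are saved under pics/ and viewed, at most 14 in all, crops included, and the job is handed in when it is done.

Besides the shell and the picture viewer there is one more tool, called after ">>>" in YAML: its name, and indented under it one key for each argument. arm_command: Moves the arm, as the interface text tells. Its arguments: {"type":"object","properties":{"commands":{"type":"array","items":{"type":"array","items":{"type":"array","items":{"type":"number"}}}}},"required":["commands"]}

```bash
mkdir -p pics; ls
python3 - <<'E'
from plant import env, imaging
import cv2
for n in ("scene","side"):
    p,d=imaging.capture(n); cv2.imwrite(f"pics/{n}0.png",p)
    c=imaging.get_calibration(n); print(n,c)
    for k in ["bola","pestle","axe","pitted","tray_bola","tray_pestle","tray_axe","tray_pitted","cobble_a"]:
        print(k,[(r["at"],round(r["p"],2)) for r in imaging.recognise(k,n)])
print(env.get_obs())
E
```

```text
pics
scene {'fx': 510.19627021523763, 'fy': 510.19627021523763, 'cx': 326.33908667695755, 'cy': 236.7554264909851, 'eye': array([ 994.90197744,  695.36848506, 1078.45868542]), 'attitude': array([-2.44894884, -0.00788608,  2.54113225])}
bola [([320.9, 198.8], 0.73)]
pestle [([342.7, 232.6], 0.65)]
axe [([318.7, 157.0], 0.69)]
pitted [([412.8, 312.8], 0.85), ([454.2, 297.8], 0.74), ([430.5, 379.7], 0.29)]
tray_bola [([252.2, 223.5], 0.85)]
tray_pestle [([431.7, 381.7], 0.75)]
tray_axe [([246.4, 165.9], 0.6)]
tray_pitted [([315.0, 318.8], 0.82), ([227.9, 295.9], 0.55), ([319.1, 156.3], 0.15)]
cobble_a [([384.1, 271.1], 0.81), ([291.1, 263.2], 0.69)]
side {'fx': 504.51927452553207, 'fy': 504.51927452553207, 'cx': 315.51668956040663, 'cy': 234.7768472012068, 'eye': array([332.22224558, 807.26057777, 966.29430035]), 'attitude': array([-2.43069868,  0.01977882, -2.95462451])}
bola [([349.8, 190.0], 0.89)]
pestle [([340.5, 231.8], 0.81), ([330.4, 288.4], 0.72), ([267.6, 224.6], 0.29)]
axe [([387.9, 158.8], 0.79), ([331.7, 289.2], 0.6)]
pitted [([306.0, 335.0], 0.92), ([367.5, 354.0], 0.56)]

[... 259 characters left out ...]
 'joint_pos': array([-0.04149095,  0.41742449, -0.01034667,  1.61360147,  0.00469977,
        1.11067692, -0.05298888]), 'qd': array([-0.00032034,  0.00044105,  0.00024407,  0.00136399, -0.00089648,
       -0.00078766, -0.00038226]), 'effort': array([ 8.94749501e-04, -8.64219761e+01,  6.78331330e-01, -4.35212409e+01,
        1.91482221e-02,  2.11271152e-03, -2.99113208e-05]), 'tool_pos': array([6.24985314e+02, 2.53683093e-02, 2.31243959e+02]), 'eef_rot': array([-3.14150760e+00,  2.07832848e-05,  1.57084405e+00]), 'ft_force': array([ 0.0345679 , -0.70950269, -0.48999175]), 'wrist_torque': array([-0.00162787, -0.07282054,  0.00068494]), 'finger_force': 0.0, 'gripper_width': 1.0009391656614586}
```

View pics/scene0.png

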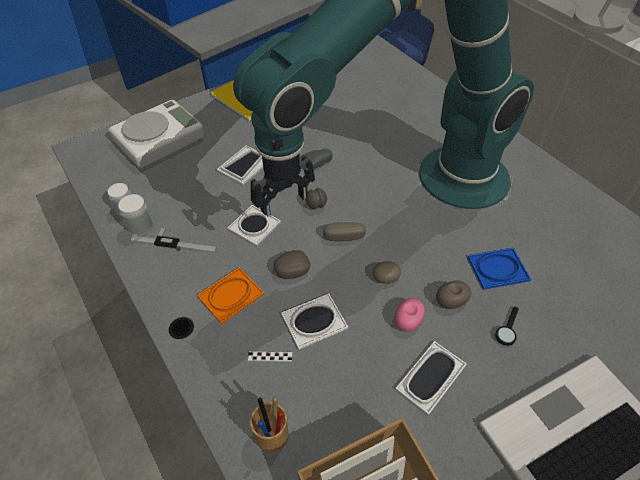

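View pics/side0.png

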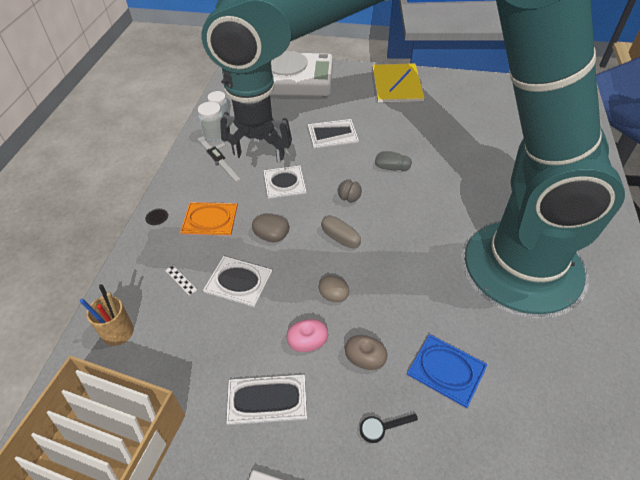

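Scene pixels: the worked stones are axe (318,158), bola (316,198), pestle (344,232) and pitted (454,294). The plain cobbles are at (386,272) and (291,264). The pink ring at (409,314) and the blue and orange trays are look-alikes. The white trays are axe (243,163), bola (253,224), pitted (315,320) and pestle (431,377).

```bash
cat > h.py <<'E'
from plant import env, imaging
import cv2, numpy as np
from scipy.spatial.transform import Rotation as R
def rot(a): return R.from_euler('xyz',a).as_matrix()
def cloud(n):
    p,d=imaging.capture(n); c=imaging.get_calibration(n)
    v,u=np.mgrid[:480,:640].astype(float)
    x=(u-c['cx'])/c['fx']; y=(v-c['cy'])/c['fy']
    if n=='wrist':
        r=np.hypot(x,y)+1e-9; s=np.tan(np.minimum(r,1.4))/r; x=x*s;y=y*s
    P=np.stack([x*d,y*d,d],-1)@rot(c['attitude']).T+c['eye']
    P[d<=0]=np.nan
    return p,P
X0,Y0,S=250,-450,1.0   # ortho: col=(Y) decreasing to the right, row= x decreasing downward
def ortho(P,p,x0,x1,y0,y1,s=1.0):
    H,W=int((x1-x0)/s),int((y1-y0)/s)
    im=np.zeros((H,W,3),np.uint8); hm=np.full((H,W),np.nan)
    q=P.reshape(-1,3); c=p.reshape(-1,3)
    with np.errstate(invalid='ignore'):
        ok=(q[:,0]>x0)&(q[:,0]<x1)&(q[:,1]>y0)&(q[:,1]<y1)&(q[:,2]<120)
    q=q[ok];c=c[ok]; o=np.argsort(q[:,2]); q=q[o];c=c[o]
    i=np.clip(((x1-q[:,0])/s).astype(int),0,H-1); j=np.clip(((y1-q[:,1])/s).astype(int),0,W-1)
    im[i,j]=c; hm[i,j]=q[:,2]
    return im,hm
E
python3 - <<'E'
from h import *
out=[]
Q={}
for n in ("scene","side"):
    p,P=cloud(n); Q[n]=P
    tz=P[...,2]; print(n,"table z",np.nanmedian(tz[(abs(tz)<15)]))
    im,hm=ortho(P,p,250,850,-400,400,2); 
    out.append(im)
px={"scene":dict(bola=(316,198),pestle=(344,232),pitted=(454,294),cobA=(386,272),cobB=(291,264),tb=(253,224),tpi=(315,320),tpe=(431,377),axe=(325,157)),
"side":dict(bola=(350,190),pestle=(341,232),pitted=(366,352),cobA=(334,288),cobB=(270,227),tb=(285,180),tpi=(239,280),tpe=(266,398),ta=(333,133),axe=(393,160),pink=(307,335))}
for n in px:
    for k,(u,v) in px[n].items(): print(n,k,Q[n][v,u].round(0))
cv2.imwrite("pics/ortho0.png",cv2.resize(np.vstack(out),(800,1200))[600:])
E
```

```text
scene table z 2.034960568263841
side table z 0.1987071446010873
scene bola [ 449. -139.   47.]
scene pestle [452.   1.  38.]
scene pitted [350. 313.  46.]
scene cobA [443. 168.  41.]
scene cobB [628.  17.  47.]
scene tb [ 629. -184.    9.]
scene tpi [655. 166.   7.]
scene tpe [522. 432.   8.]
scene axe [ 322. -281.   32.]
side bola [ 437. -132.   48.]
side pestle [439.   6.  39.]
side pitted [340. 320.  48.]
side cobA [429. 173.  40.]
side cobB [611.  27.  47.]
side tb [ 626. -188.    3.]
side tpi [655. 166.   6.]
side tpe [522. 431.   6.]
side ta [ 528. -413.    5.]
side axe [ 338. -288.   31.]
side pink [464. 301.  45.]
```

View pics/ortho0.png

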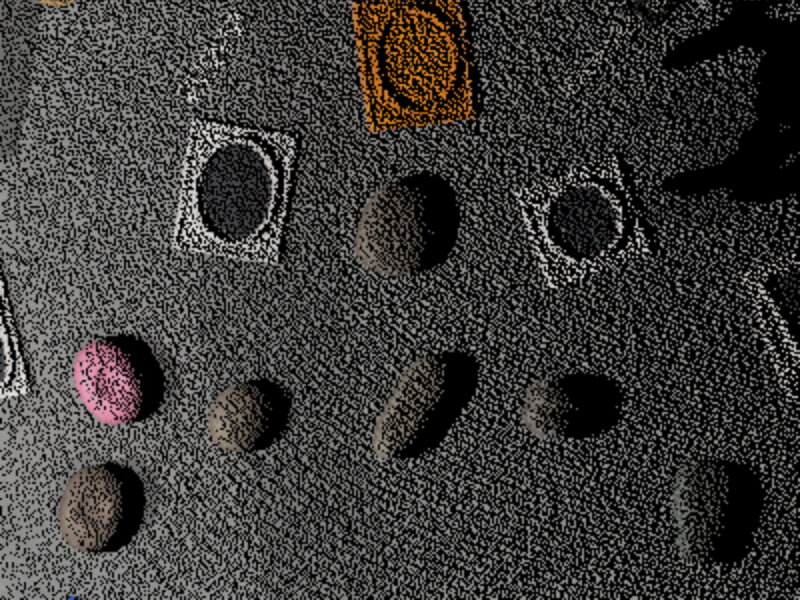

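The two cameras agree to within a few mm. The ortho view shows every stone standing clear of its neighbours. I'll move over the bola for a closer look with the wrist camera.

Run:
```python
from h import *
p,P=cloud('wrist'); cv2.imwrite("pics/w0.png",p); print(imaging.get_calibration('wrist'))
im,hm=ortho(P,p,350,850,-300,300,1); cv2.imwrite("pics/w0o.png",np.hstack([cv2.resize(p,(400,300)),cv2.resize(im,(400,300))]))
```

```text
{'fx': 371.64829954431775, 'fy': 371.64829954431775, 'cx': 317.2588082310807, 'cy': 246.66181364522896, 'eye': array([625.41466776,  83.3899739 , 373.98891733]), 'attitude': array([ 2.81056901e+00,  1.19634419e-03, -4.25688335e-04])}
```

View pics/w0o.png

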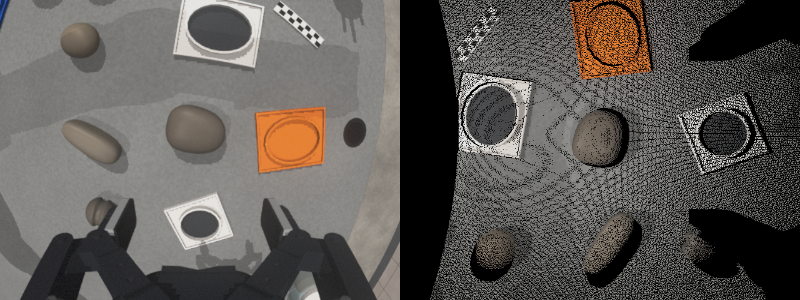

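>>> arm_command:
  commands:
    - [[-0.04,-0.046,0,0,0,0,100],[-0.04,-0.046,0,0,0,0,100],[-0.04,-0.046,0,0,0,0,100],[-0.02,-0.046,0,0,0,0,100],[0,0,0,0,0,0,100],[0,0,0,0,0,0,100],[0,0,0,0,0,0,100]]

```text
t: 2.02
tool_pos: [441.8, -139.5, 231.2]
eef_rot: [-3.142, 0.0, 1.572]
ft_force: [-0.1, -0.3, 0.3]
gripper_width: 1.003
finger_force: 0.0
```

The wrist view shows the bola near (95,210), the pestle near (90,140) and the trays clearly. Next I'll fit the poses from wrist captures.

```bash
cat >> h.py <<'E'
def fit(P,p,xy,r,kind):
    """kind 'stone': hull of points 8..60 mm high; 'tray': hull of white points <20 mm. Returns centre, (len,wid), yaw deg of long axis"""
    q=P.reshape(-1,3); c=p.reshape(-1,3).astype(int)
    with np.errstate(invalid='ignore'):
        m=(np.hypot(q[:,0]-xy[0],q[:,1]-xy[1])<r)
        if kind=='stone': m&=(q[:,2]>9)&(q[:,2]<62)&(c.max(1)>35)
        else: m&=(q[:,2]<20)&(q[:,2]>-5)&(c.min(1)>115)&(np.ptp(c,axis=1)<40)
    a=q[m]
    g=((a[:,:2]-np.array(xy)+r)).astype(int)   # 1 mm mask, keep the biggest blob
    M=np.zeros((2*r+1,2*r+1),np.uint8); M[g[:,0],g[:,1]]=1
    M=cv2.morphologyEx(M,cv2.MORPH_CLOSE,np.ones((5,5)))
    M=cv2.morphologyEx(M,cv2.MORPH_OPEN,np.ones((3,3)))
    n,L,st,_=cv2.connectedComponentsWithStats(M); b=1+np.argmax(st[1:,4])
    a=a[L[g[:,0],g[:,1]]==b]
    (cx,cy),(w,h),t=cv2.minAreaRect(a[:,:2].astype(np.float32))
    if w<h: w,h,t=h,w,t+90
    t=(t+90)%180-90
    return np.round([cx,cy,w,h,t],1), round(float(np.percentile(a[:,2],98)),1), a
E
python3 - <<'E'
from h import *
G=dict(bola=((440,-140),55,'stone'),pestle=((445,0),80,'stone'),axe=((335,-290),70,'stone'),pitted=((345,315),65,'stone'),
tray_bola=((628,-186),85,'tray'),tray_pestle=((522,431),100,'tray'),tray_axe=((528,-413),100,'tray'),tray_pitted=((655,166),95,'tray'))
for n in ('wrist','side','scene'):
    p,P=cloud(n); cv2.imwrite(f"pics/{n}1.png",p)
    for k,v in G.items():
        try: print(n,k,*fit(P,p,*v)[:2])
        except Exception as e: print(n,k,'-',e)
E
```

```text
wrist bola [ 440.2 -152.5   61.    56.   -16.9] 56.0
wrist pestle [442.1 -13.7 115.   44.4 -31.7] 42.4
wrist axe [ 355.3 -304.9   62.6   56.8   -2.8] 35.7
wrist pitted - attempt to get argmax of an empty sequence
wrist tray_bola [ 627.9 -186.2  169.4  169.3   12.5] 14.0
wrist tray_pestle - attempt to get argmax of an empty sequence
wrist tray_axe [ 503.4 -380.   169.1  122.5   15.6] 14.1
wrist tray_pitted [658.9  86.1 110.5  29.7   1.6] 1.5
side bola [ 439.3 -138.6   60.8   38.     6.8] 56.4
side pestle [441.4  -7.5 111.6  41.5 -29.6] 43.6
side axe [ 339.6 -295.5   96.7   43.7    1.2] 36.7
side pitted [342.2 310.4  87.1  58.8  -6.9] 49.9
side tray_bola [ 619.9 -158.   165.   110.6   15.4] 15.0
side tray_pestle [522.5 431.3 199.3 197.9 -79.4] 14.9
side tray_axe [ 500.9 -394.7   29.9   17.3    6.8] 15.1
side tray_pitted [655.7 166.5 188.1 187.9 -76.8] 14.1
scene bola [ 444.8 -143.4   56.8   38.4  -18.4] 58.3
scene pestle [443.1 -11.1 114.3  44.  -26.4] 45.8
scene axe [ 342.1 -288.8   88.7   26.4   -0.4] 38.7
scene pitted [344.4 308.   81.1  58.4 -18.2] 52.7
scene tray_bola [ 625.8 -183.1  107.4  106.    21.6] 17.5
scene tray_pestle [519.5 429.6 155.6  88.3  14.3] 18.2
scene tray_axe [ 490.1 -401.2   28.3   10.2   20.8] 17.7
scene tray_pitted [656.4 163.8 130.9 107.7  -8.9] 17.0
```

View pics/wrist1.png

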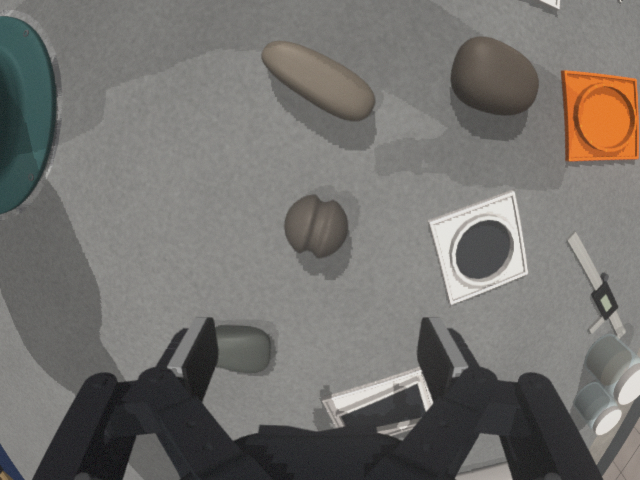

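Wrist view: bola at (317,226) with its groove roughly along world y, so closing along x is right. Going down at (440,-152.5), then grip and lift a little.

>>> arm_command:
  commands:
    - [[-0.013,-0.002,0.04,0,0,0,100],[0,0,0.05,0,0,0,100],[0,0,0.05,0,0,0,100],[0,0,0.04,0,0,0,100],[0,0,0.025,0,0,0,100],[0,0,0.0195,0,0,0,100],[0,0,0,0,0,0,100],[0,0,0,0,0,0,100]]

```text
t: 3.18
tool_pos: [439.4, -153.0, 7.3]
eef_rot: [3.141, 0.0, 1.571]
ft_force: [1.6, -0.9, 1.0]
gripper_width: 0.997
finger_force: 0.0
```

>>> arm_command:
  commands:
    - [[0,0,0,0,0,0,60],[0,0,0,0,0,0,50],[0,0,0,0,0,0,50],[0,0,0,0,0,0,50],[0,0,0,0,0,0,50],[0,0,0,0,0,0,50]]

```text
t: 3.92
tool_pos: [439.6, -153.2, 7.8]
eef_rot: [3.14, 0.0, 1.571]
ft_force: [-3.0, 1.4, 15.9]
gripper_width: 0.685
finger_force: 60.6
```

Run:
```python
from h import *
p,P=cloud('wrist'); cv2.imwrite("pics/w2.png",p[150:450,120:520])
```

```text
(no output)
```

View pics/w2.png

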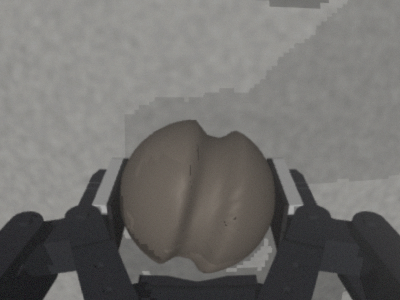

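Held (opening 58 mm, 60 N). Lift, then measure the trays from here.

>>> arm_command:
  commands:
    - [[0,0,-0.015,0,0,0,50],[0,0,-0.03,0,0,0,50],[0,0,-0.05,0,0,0,50],[0,0,-0.05,0,0,0,50],[0,0,0,0,0,0,50],[0,0,0,0,0,0,50]]

```text
t: 4.72
tool_pos: [438.6, -152.9, 151.7]
eef_rot: [-3.142, -0.0, 1.571]
ft_force: [-0.2, -0.1, -3.9]
gripper_width: 0.679
finger_force: 66.1
```

```bash
sed -i 's/(q\[:,2\]>-5)&(c.min(1)>115)/(q[:,2]>2.6)\&(c.min(1)>bright)/; s/def fit(P,p,xy,r,kind)/def fit(P,p,xy,r,kind,bright=140)/' h.py
python3 - <<'E'
from h import *
print({k:env.get_obs()[k] for k in('tool_pos','gripper_width','finger_force','ft_force')})
G=dict(tray_bola=((628,-186),85,'tray'),tray_pestle=((522,431),100,'tray'),tray_axe=((528,-413),100,'tray'),tray_pitted=((655,166),95,'tray'))
for n in ('wrist','side','scene'):
    p,P=cloud(n); cv2.imwrite(f"pics/{n}2.png",p)
    for k,v in G.items():
        for b in (120,150,):
            try: f=fit(P,p,*v,bright=b); print(n,k,b,f[0],f[1],len(f[2]))
            except Exception as e: print(n,k,'-')
E
```

```text
{'tool_pos': array([ 438.58161846, -152.86273227,  151.73193097]), 'gripper_width': 0.6788471826002316, 'finger_force': 66.11420878150966, 'ft_force': array([-0.18737077, -0.05827149, -3.85708556])}
wrist tray_bola 120 [ 626.8 -185.   107.6  107.4   20.6] 13.8 5870
wrist tray_bola 150 [ 627.1 -184.9  107.4  107.   -69.4] 13.8 5388
wrist tray_pestle -
wrist tray_pestle -
wrist tray_axe 120 [ 591.9 -406.5   77.7   37.4  -88.2] 14.0 489
wrist tray_axe 150 [ 591.9 -406.4   78.1   36.3  -87.4] 14.0 466
wrist tray_pitted -
wrist tray_pitted -
side tray_bola 120 [ 622.7 -154.7   94.5   34.    22. ] 17.3 180
side tray_bola 150 [ 622.7 -154.7   94.5   34.    22. ] 17.3 177
side tray_pestle 120 [521.2 432.2 160.4  95.2  11.8] 16.0 1712
side tray_pestle 150 [521.5 431.5 154.3  91.5  14.3] 16.0 1589
side tray_axe 120 [ 558.  -356.4   41.5   19.7   12.1] 15.7 57
side tray_axe 150 [ 562.9 -353.8   22.8   12.3  -27.8] 16.4 28
side tray_pitted 120 [657.3 167.  133.4 112.2  -8.9] 15.9 1000
side tray_pitted 150 [657.9 165.2 131.7 108.8  -8.9] 15.8 978
scene tray_bola 120 [ 630.4 -145.3  100.8   51.7   -7.5] 17.8 243
scene tray_bola 150 [ 642.  -143.8   38.2   34.7   -3.9] 17.0 69
scene tray_pestle 120 [519.4 429.8 155.5  88.2  14.4] 18.6 1081
scene tray_pestle 150 [513.1 454.4 155.   40.2  11.6] 19.0 315
scene tray_axe 120 [ 587.  -434.    38.1   16.6   44.3] 18.8 33
scene tray_axe 150 [ 534.3 -375.     5.9    4.9  -68.1] 16.7 5
scene tray_pitted 120 [656.5 163.7 130.5 107.8  -8.6] 17.9 1086
scene tray_pitted 150 [656.6 164.6 129.  105.9  -8.5] 18.0 578
```

Tray_bola centre is (627,-185). Carry the bola over at height and stop a little above the nest.

>>> arm_command:
  commands:
    - [[-0.0082,0.0472,0,0,0,0,50],[-0.0082,0.0472,0,0,0,0,50],[-0.0082,0.047,0,0,0,0,50],[-0.008,0.047,0,0,0,0,50],[0,0,0.04,0,0,0,50],[0,0,0.04,0,0,0,50],[0,0,0.03,0,0,0,50],[0,0,0,0,0,0,50],[0,0,0,0,0,0,50],[0,0,0,0,0,0,50]]

```text
t: 6.12
tool_pos: [628.1, -185.8, 43.2]
eef_rot: [3.14, 0.0, 1.571]
ft_force: [0.3, -0.4, -2.2]
gripper_width: 0.683
finger_force: 66.1
```

Run:
```python
from h import *
p,P=cloud('wrist'); cv2.imwrite("pics/w3.png",p[150:450,120:520]); o=env.get_obs();print(o['tool_pos'],o['ft_force'])
for b in(120,150): print(fit(P,p,(628,-186),85,'tray',b)[:2])
print(fit(P,p,(627,-185),45,'stone')[:2])
```

```text
[ 627.995937   -185.80838444   43.03770796] [ 0.21019662  0.1991696  -1.82069727]
(array([ 627.5, -184.6,  106.4,  106.1,   20.8]), 14.6)
(array([ 627.4, -184.5,  106.4,  105.8,   20.8]), 14.7)
(array([ 627.5, -170. ,   82.9,   51.9,    0. ]), 61.1)
```

View pics/w3.png

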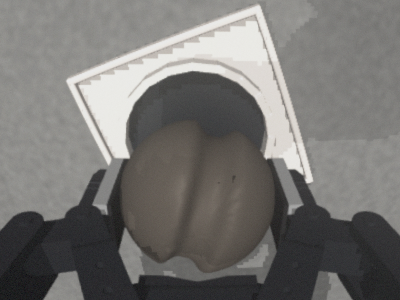

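The bola is centred over the nest. Going down gently.

>>> arm_command:
  commands:
    - [[0.001,-0.0006,0.01,0,0,0,50],[0,0,0.01,0,0,0,50],[0,0,0.004,0,0,0,50],[0,0,0.002,0,0,0,50],[0,0,0.001,0,0,0,50],[0,0,0.001,0,0,0,50],[0,0,0,0,0,0,50],[0,0,0,0,0,0,50]]

```text
t: 7.18
tool_pos: [626.8, -184.6, 13.9]
eef_rot: [3.141, 0.0, 1.571]
ft_force: [0.7, 1.2, -2.5]
gripper_width: 0.681
finger_force: 66.1
```

>>> arm_command:
  commands:
    - [[0,0,0.001,0,0,0,50],[0,0,0.0005,0,0,0,50],[0,0,0.0005,0,0,0,50],[0,0,0,0,0,0,50],[0,0,0,0,0,0,50]]

```text
t: 7.8
tool_pos: [626.8, -184.6, 12.0]
eef_rot: [-3.142, 0.0, 1.571]
ft_force: [-3.6, 1.7, 5.3]
gripper_width: 0.683
finger_force: 66.9
```

Contact felt (+5 N upward). Release and rise.

>>> arm_command:
  commands:
    - [[0,0,0,0,0,0,72],[0,0,0,0,0,0,80],[0,0,0,0,0,0,100],[0,0,0,0,0,0,100],[0,0,0,0,0,0,100],[0,0,-0.02,0,0,0,100],[0,0,-0.05,0,0,0,100],[0,0,-0.06,0,0,0,100],[0,0,-0.05,0,0,0,100],[0.04,-0.046,0,0,0,0,100],[0.045,-0.046,0,0,0,0,100],[0.045,-0.046,0,0,0,0,100],[0.042,-0.046,0,0,0,0,100],[0,0,0,0,0,0,100],[0,0,0,0,0,0,100]]

```text
t: 9.68
tool_pos: [446.0, -15.4, 193.0]
eef_rot: [3.14, 0.0, 1.571]
ft_force: [0.8, 0.4, -0.1]
gripper_width: 1.004
finger_force: 0.0
```

Run:
```python
from h import *
o=env.get_obs();print(o['tool_pos'],o['joint_pos'])
p,P=cloud('wrist'); cv2.imwrite("pics/w4.png",p); c=imaging.get_calibration('wrist'); print(c['eye'])
print('pestle',fit(P,p,(442,-13),80,'stone')[:2],'bola',fit(P,p,(627,-185),45,'stone')[:2],'tp',fit(P,p,(655,165),95,'tray',120)[:2])
p,P=cloud('side');print('bola side',fit(P,p,(627,-185),40,'stone')[:2])
```

```text
[446.04367032 -15.39898396 193.00625315] [-4.15714063e-02  1.42097808e-01  7.59490584e-03  2.08056041e+00
 -1.13263583e-03  9.16887027e-01 -3.33242409e-02]
[446.50553127  67.63770703 335.37578645]
pestle (array([441.7, -13.4, 114.7,  45. , -29.7]), 41.9) bola (array([ 639.9, -161.4,   67.1,   28.2,  -32.4]), 54.6) tp (array([657.8, 162.6, 132.1, 106.4,  -8.8]), 14.5)
bola side (array([ 623.9, -173.4,   56.7,   44.3,   -9.3]), 60.1)
```

View pics/w4.png

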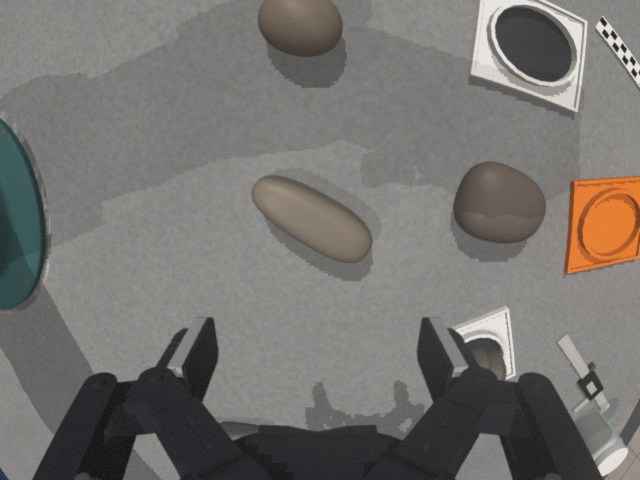

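The pestle is centred at (442,-13.4) with its axis at -29.7°. The bola is in its nest. Turn the tool by -1.052 rad about its z, then go down.

>>> arm_command:
  commands:
    - [[0.002,-0.004,0.03,0,0,0,100],[0,0,0,0,0,-0.1754,100],[0,0,0,0,0,-0.1754,100],[0,0,0,0,0,-0.1754,100],[0,0,0,0,0,-0.1754,100],[0,0,0,0,0,-0.1754,100],[0,0,0,0,0,-0.1754,100],[0,0,0.04,0,0,0,100],[0,0,0.04,0,0,0,100],[0,0,0,0,0,0,100],[0,0,0,0,0,0,100]]

```text
t: 11.15
tool_pos: [442.2, -13.5, 82.8]
eef_rot: [3.141, 0.0, 2.623]
ft_force: [0.8, 0.4, 0.8]
gripper_width: 1.0
finger_force: 0.0
```

Run:
```python
from h import *
o=env.get_obs();print(o['tool_pos'],np.degrees(o['eef_rot']),o['joint_pos'])
p,P=cloud('wrist'); cv2.imwrite("pics/w5.png",p[120:480,100:540])
print('pestle',fit(P,p,(442,-13),75,'stone')[:2])
```

```text
[442.20277668 -13.51025529  82.81502595] [1.79987900e+02 2.85838551e-02 1.50258435e+02] [ 0.06167048  0.32266698 -0.11483095  2.17096963  0.06019756  0.65027664
  0.95651171]
pestle (array([441.3, -12.8, 113.9,  43.7, -30.7]), 42.4)
```

View pics/w5.png

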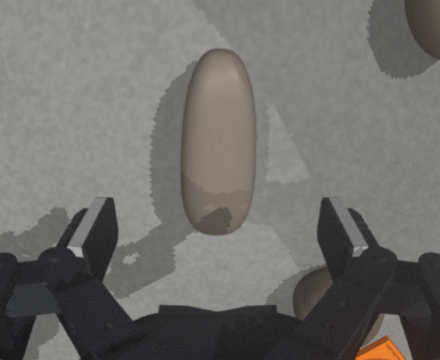

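Aligned between the jaws. Going down and gripping.

>>> arm_command:
  commands:
    - [[0,0,0.035,0,0,0,100],[0,0,0.025,0,0,0,100],[0,0,0.013,0,0,0,100],[0,0,0,0,0,0,100],[0,0,0,0,0,0,60],[0,0,0,0,0,0,40],[0,0,0,0,0,0,30],[0,0,0,0,0,0,30],[0,0,0,0,0,0,30],[0,0,0,0,0,0,30],[0,0,0,0,0,0,30]]

```text
t: 12.58
tool_pos: [442.1, -13.1, 9.8]
eef_rot: [3.141, 0.001, 2.623]
ft_force: [-5.1, 0.9, 19.8]
gripper_width: 0.469
finger_force: 57.6
```

>>> arm_command:
  commands:
    - [[0,0,-0.01,0,0,0,30],[0,0,-0.02,0,0,0,30],[0,0,-0.04,0,0,0,30],[0,0,-0.04,0,0,0,30],[0,0,0,0,0,0,30],[0,0,0,0,0,0,30]]

```text
t: 13.32
tool_pos: [440.9, -13.3, 118.3]
eef_rot: [-3.141, -0.001, 2.623]
ft_force: [0.1, -0.1, -4.1]
gripper_width: 0.467
finger_force: 61.5
```

Run:
```python
from h import *
o=env.get_obs();print(o['tool_pos'],np.degrees(o['eef_rot']),o['ft_force'],o['wrist_torque'])
p,P=cloud('side'); cv2.imwrite("pics/s5.png",cv2.resize(p[130:330,200:460],(780,600)))
print(fit(P,p,(521,431),100,'tray',150)[:2])
```

```text
[440.90927732 -13.27765097 118.3100485 ] [-1.79974463e+02 -2.97426919e-02  1.50294546e+02] [ 0.09831833 -0.13141598 -4.14985481] [ 0.01869973 -0.01974582 -0.01208501]
(array([520.7, 431.7, 154.7,  91. ,  14.2]), 16.4)
```

View pics/s5.png

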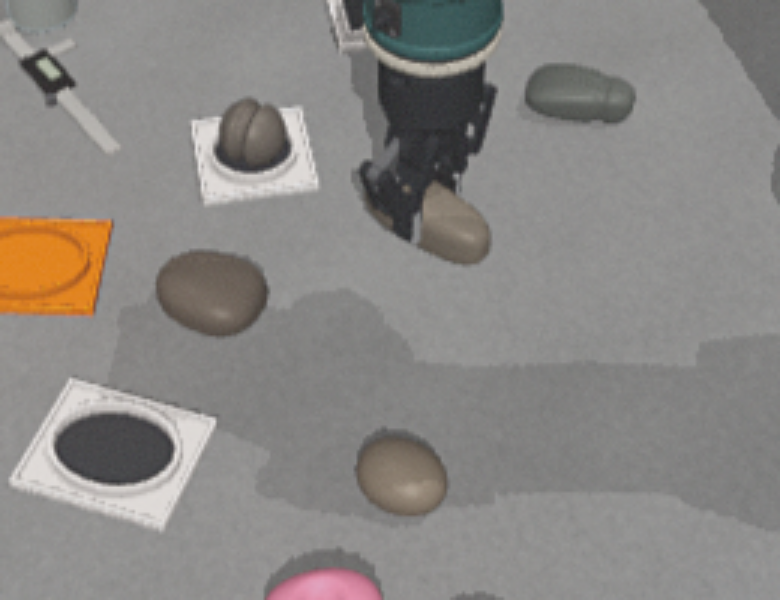

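Held level. Turn +44°, carry it to tray_pestle and check there.

>>> arm_command:
  commands:
    - [[0,0,0,0,0,-0.1536,30],[0,0,0,0,0,-0.1536,30],[0,0,0,0,0,-0.1536,30],[0,0,0,0,0,-0.1536,30],[0,0,0,0,0,-0.1536,30],[-0.0207,0.0456,0,0,0,0,30],[-0.0207,0.0456,0,0,0,0,30],[-0.0207,0.0456,0,0,0,0,30],[-0.0207,0.0456,0,0,0,0,30],[-0.0207,0.0456,0,0,0,0,30],[-0.0207,0.0456,0,0,0,0,30],[-0.0207,0.0456,0,0,0,0,30],[-0.0207,0.0456,0,0,0,0,30],[-0.0207,0.0456,0,0,0,0,30],[0,0,0.03,0,0,0,30],[0,0,0.02,0,0,0,30],[0,0,0,0,0,0,30],[0,0,0,0,0,0,30]]

```text
t: 15.62
tool_pos: [521.0, 430.2, 69.4]
eef_rot: [3.141, 0.0, -2.893]
ft_force: [-0.4, 0.8, -3.0]
gripper_width: 0.463
finger_force: 61.7
```

Run:
```python
from h import *
o=env.get_obs();print(o['tool_pos'],np.degrees(o['eef_rot']),o['ft_force'],o['joint_pos'])
p,P=cloud('wrist'); cv2.imwrite("pics/w6.png",p[100:480,100:540])
for b in(120,150):print(fit(P,p,(521,431),100,'tray',b)[:2])
```

```text
[521.03326763 430.18518312  69.35253715] [ 1.79993875e+02  2.15814750e-02 -1.65744181e+02] [-0.35270633  0.8480376  -2.99791243] [-0.51556209  0.70181538 -0.31896054  1.58166249  0.26152707  0.90003043
  0.89222128]
(array([499. , 423.9, 109. ,  88.7,  14.5]), 15.4)
(array([499.1, 424.1, 109.1,  88.2,  14.3]), 15.4)
```

View pics/w6.png

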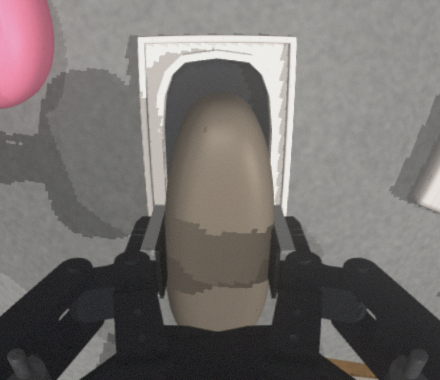

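The pestle is in line with the nest. Before lowering I'll check how tall the things close to the gripper are.

Run:
```python
from h import *
for n in('scene','side'):
    p,P=cloud(n); q=P.reshape(-1,3); 
    for k in range(0,360,30):
        d=q[:,:2]-[521,430]; r=np.hypot(*d.T); a=np.degrees(np.arctan2(d[:,1],d[:,0]))%360
        m=(r>90)&(r<220)&(abs((a-k+180)%360-180)<15)&(q[:,2]>25)&(q[:,2]<300)
        if m.sum()>10: print(n,k,m.sum(),'rmin',r[m].min().round(),'zmax',q[m,2].max().round())
```

```text
scene 0 75 rmin 201.0 zmax 116.0
scene 30 1233 rmin 158.0 zmax 119.0
scene 240 448 rmin 113.0 zmax 57.0
scene 270 258 rmin 113.0 zmax 55.0
side 0 66 rmin 206.0 zmax 113.0
side 30 1691 rmin 160.0 zmax 118.0
side 210 620 rmin 179.0 zmax 52.0
side 240 785 rmin 110.0 zmax 53.0
side 270 198 rmin 111.0 zmax 51.0
```

Clear all round. Lowering.

>>> arm_command:
  commands:
    - [[0,0,0.03,0,0,0,30],[0,0,0.015,0,0,0,30],[0,0,0.006,0,0,0,30],[0,0,0.002,0,0,0,30],[0,0,0.001,0,0,0,30],[0,0,0,0,0,0,30],[0,0,0,0,0,0,30]]

```text
t: 16.65
tool_pos: [520.7, 430.6, 15.1]
eef_rot: [3.141, 0.0, -2.892]
ft_force: [0.3, -0.4, -4.0]
gripper_width: 0.47
finger_force: 61.6
```

>>> arm_command:
  commands:
    - [[0,0,0.0007,0,0,0,30],[0,0,0.0005,0,0,0,30],[0,0,0.0003,0,0,0,30],[0,0,0,0,0,0,30],[0,0,0,0,0,0,30]]

```text
t: 17.27
tool_pos: [520.7, 430.6, 14.0]
eef_rot: [-3.142, 0.0, -2.892]
ft_force: [-2.7, -3.8, 7.6]
gripper_width: 0.464
finger_force: 63.5
```

Contact felt (7.6 N upward). Release, rise, and travel over to the axe.

>>> arm_command:
  commands:
    - [[0,0,0,0,0,0,52],[0,0,0,0,0,0,65],[0,0,0,0,0,0,90],[0,0,0,0,0,0,100],[0,0,0,0,0,0,100],[0,0,-0.02,0,0,0,100],[0,0,-0.05,0,0,0,100],[0,0,-0.06,0,0,0,100],[0,0,-0.05,0,0,0,100],[0.0254,-0.0472,0,0,0,0,100],[0.0254,-0.0472,0,0,0,0,100],[0.0254,-0.0472,0,0,0,0,100],[0.0254,-0.0472,0,0,0,0,100],[0.0254,-0.0472,0,0,0,0,100],[0.0254,-0.0472,0,0,0,0,100]]

```text
t: 19.15
tool_pos: [442.4, 117.0, 194.6]
eef_rot: [-3.141, 0.002, -2.892]
ft_force: [2.6, 0.0, 1.1]
gripper_width: 0.998
finger_force: 0.0
```

>>> arm_command:
  commands:
    - [[0.0254,-0.0472,0,0,0,0.187,100],[0,0,0,0,0,0.187,100],[0,0,0,0,0,0.187,100],[0,0,0,0,0,0.187,100],[0,0,0,0,0,0.187,100],[0,0,0,0,0,0.187,100],[0,0,0,0,0,0.187,100],[0,0,0,0,0,0.187,100],[0,0,0,0,0,0.187,100],[0,0,0,0,0,0.187,100],[0,0,0,0,0,0.187,100],[0,0,0,0,0,0.187,100],[0,0,0,0,0,0.187,100],[0,0,0,0,0,0.187,100],[0,0,0,0,0,0.187,100],[0,0,0,0,0,0.187,100],[0,0,0,0,0,0.187,100],[0,0,0,0,0,0.187,100],[0,0,0,0,0,0,100]]

```text
t: 21.52
tool_pos: [430.0, 66.7, 194.3]
eef_rot: [-3.141, -0.001, 0.027]
ft_force: [0.2, 0.3, -0.3]
gripper_width: 1.001
finger_force: 0.0
```

Run:
```python
from h import *
o=env.get_obs();print(o['t'],o['tool_pos'],np.degrees(o['eef_rot']),o['joint_pos'])
p,P=cloud('side'); cv2.imwrite("pics/s7.png",p); f=fit(P,p,(521,431),50,'stone');print(f[:2])
```

```text
21.525 [430.00892397  66.69184307 194.29207114] [-1.79971791e+02 -7.34514304e-02  1.51845559e+00] [-2.27645296e-01  1.20359093e-01  3.44457483e-03  2.10264521e+00
 -8.11793264e-04  9.17235512e-01 -1.76802673e+00]
(array([521. , 434.6,  98.3,  42.4,  10. ]), 47.5)
```

>>> arm_command:
  commands:
    - [[-0.0118,0.0456,0,0,0,0,100],[-0.0118,0.0456,0,0,0,0,100],[-0.0118,0.0456,0,0,0,0,100],[-0.0118,0.0456,0,0,0,0,100],[-0.0118,0.0456,0,0,0,0,100],[-0.0118,0.0456,0,0,0,0,100],[-0.0118,0.0456,0,0,0,0,100],[-0.0118,0.0456,0,0,0,0,100],[0,0,0,0,0,0,100],[0,0,0,0,0,0,100],[0,0,0,0,0,0,100]]

```text
t: 22.95
tool_pos: [345.2, -299.7, 193.5]
eef_rot: [-3.141, -0.0, 0.028]
ft_force: [0.7, 0.2, -0.1]
gripper_width: 1.0
finger_force: 0.0
```

Run:
```python
from h import *
o=env.get_obs();print(o['t'],o['tool_pos'],np.degrees(o['eef_rot']),o['joint_pos'])
p,P=cloud('wrist'); cv2.imwrite("pics/w7.png",p); f=fit(P,p,(340,-298),75,'stone');print('axe',f[:2])
a=f[2]
c=f[0]; t=np.radians(c[4]); u=np.array([np.cos(t),np.sin(t)]); v=np.array([-u[1],u[0]])
s=(a[:,:2]-c[:2])@u; w=(a[:,:2]-c[:2])@v
for k in range(-50,50,10):
    m=(s>=k)&(s<k+10); print(k,w[m].min().round(1),w[m].max().round(1),a[m,2].max().round(1))
for b in(120,150): print('tray',fit(P,p,(530,-415),110,'tray',b)[:2])
```

```text
22.95 [ 345.17777882 -299.73205172  193.45747949] [-1.79984107e+02 -1.90782006e-02  1.61545160e+00] [ 0.30115246  0.16673181  0.38272516  2.06554177 -0.07836263  0.92258967
 -0.81616803]
axe (array([ 337.8, -304.8,   98.1,   57.8,   -5.6]), 35.9)
-50 -14.1 17.9 33.8
-40 -18.2 20.7 35.9
-30 -18.8 21.0 35.2
-20 -22.4 23.6 36.3
-10 -24.5 25.9 37.3
0 -26.0 26.8 37.0
10 -26.9 28.0 36.2
20 -28.8 28.9 34.4
30 -28.9 28.6 32.0
40 -26.1 25.6 27.3
tray (array([ 516. , -424.2,  107.7,  107. ,   20.5]), 14.9)
tray (array([ 515.5, -424.4,  107. ,  106.6,  -69.5]), 14.9)
```

View pics/w7.png

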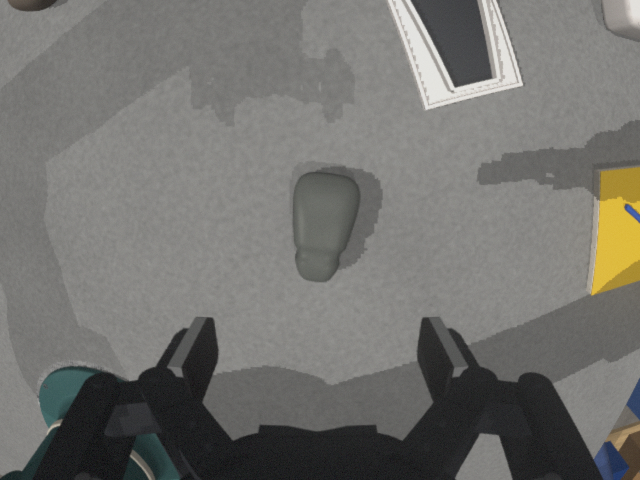

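The axe is at (337,-304) with yaw about -6.8°, and its edge points to +x (up in the picture). Tray_axe's narrow end faces us, so its wide end is also towards +x (yaw about 20°). The height margin over the lip is thin here. I'll align, half-close in the air and measure where the fingertips stand.

>>> arm_command:
  commands:
    - [[-0.0082,0.0043,0,0,0,0,61],[0,0,0,0,0,0.145,61],[0,0,0,0,0,0,61],[0,0,0,0,0,0,61],[0,0,0,0,0,0,61]]

```text
t: 23.62
tool_pos: [336.6, -305.1, 193.3]
eef_rot: [3.142, 0.0, -0.118]
ft_force: [0.1, -1.1, -0.2]
gripper_width: 0.608
finger_force: 0.0
```

```bash
cat > tips.py <<'E'
from h import *
o=env.get_obs();T=rot(o['eef_rot']);print(o['tool_pos'],np.degrees(o['eef_rot'])[2],o['gripper_width'])
p,P=cloud('wrist')
L=(P-o['tool_pos'])@T   # tool coordinates
q=L.reshape(-1,3)
with np.errstate(invalid='ignore'):
    for s in(-1,1):
        m=(abs(q[:,0])<14)&(q[:,2]>-45)&(q[:,2]<12)&(s*q[:,1]>5)&(s*q[:,1]<65)
        a=q[m]; print(s,len(a),'tool z max pct',np.percentile(a[:,2],[90,97,99,99.7]).round(1))
        for z in (-30,-20,-10,-6): 
            b=a[abs(a[:,2]-z)<2.5]
            if len(b)>5: print('  z',z,'inner |y|',np.percentile(s*b[:,1],2).round(1),'outer',np.percentile(s*b[:,1],98).round(1),'x',np.percentile(b[:,0],[2,98]).round(1))
E
python3 tips.py
python3 - <<'E'
from h import *
p,P=cloud('wrist');print(fit(P,p,(337,-304),70,'stone')[:2])
E
```

```text
[ 336.60595893 -305.09757124  193.31090007] -6.746088815958113 0.6083464508797591
-1 2582 tool z max pct [-11.9  -7.5  -5.8  -4.5]
  z -30 inner |y| 25.4 outer 38.7 x [-9.3 12. ]
  z -20 inner |y| 25.3 outer 38.6 x [-9.4 12. ]
  z -10 inner |y| 25.3 outer 37.0 x [-9.8 11.9]
  z -6 inner |y| 25.2 outer 31.7 x [-9.3 11.6]
1 2590 tool z max pct [-11.8  -7.4  -5.6  -4.6]
  z -30 inner |y| 26.2 outer 39.8 x [-9.7 12. ]
  z -20 inner |y| 26.2 outer 39.5 x [-8.8 11.9]
  z -10 inner |y| 26.2 outer 37.7 x [-9.9 11.8]
  z -6 inner |y| 26.2 outer 32.8 x [-10.3  11.5]
(array([ 338.4, -304.2,   97.1,   55.8,   -6.7]), 35.9)
```

The fingertips stand about 4.5 mm behind the TCP at this width, and the pads are flat right to the tip. So I'll grip with the TCP at about 7.2 mm. Open, go down, grip.

>>> arm_command:
  commands:
    - [[0.0007,-0.001,0,0,0,0,100],[0,0,0.05,0,0,0,100],[0,0,0.05,0,0,0,100],[0,0,0.045,0,0,0,100],[0,0,0.03,0,0,0,100],[0,0,0.011,0,0,0,100],[0,0,0,0,0,0,100],[0,0,0,0,0,0,80]]

```text
t: 24.72
tool_pos: [338.0, -304.7, 8.4]
eef_rot: [3.141, -0.001, -0.12]
ft_force: [-0.6, -0.2, -0.1]
gripper_width: 0.818
finger_force: 0.0
```

>>> arm_command:
  commands:
    - [[0,0,0,0,0,0,60],[0,0,0,0,0,0,45],[0,0,0,0,0,0,40],[0,0,0,0,0,0,40],[0,0,0,0,0,0,40],[0,0,0,0,0,0,40]]

```text
t: 25.48
tool_pos: [338.1, -304.4, 8.7]
eef_rot: [3.141, -0.002, -0.12]
ft_force: [-5.8, 4.7, 28.4]
gripper_width: 0.584
finger_force: 57.8
```

>>> arm_command:
  commands:
    - [[0,0,0,0,0,0,72],[0,0,0,0,0,0,75],[0,0,0.0013,0,0,0,75],[0,0,0,0,0,0,75],[0,0,0,0,0,0,55],[0,0,0,0,0,0,40],[0,0,0,0,0,0,40],[0,0,0,0,0,0,40],[0,0,0,0,0,0,40],[0,0,0,0,0,0,40],[0,0,-0.003,0,0,0,40],[0,0,-0.004,0,0,0,40],[0,0,0,0,0,0,40],[0,0,0,0,0,0,40]]

```text
t: 27.22
tool_pos: [337.4, -304.2, 12.9]
eef_rot: [-3.142, 0.0, -0.12]
ft_force: [0.3, -1.1, -2.5]
gripper_width: 0.579
finger_force: 61.8
```

```bash
python3 tips.py
python3 - <<'E'
from h import *
o=env.get_obs();print(o['ft_force'],o['wrist_torque'])
p,P=cloud('side');print(fit(P,p,(337,-304),70,'stone')[:2])
E
```

```text
[ 337.36722113 -304.15133482   12.91614334] -6.85929772749719 0.579290026692136
-1 4998 tool z max pct [-18.7  11.8  11.9  12. ]
  z -30 inner |y| 5.2 outer 36.3 x [-12.5  12.8]
  z -20 inner |y| 22.2 outer 37.6 x [-10.3  12.7]
  z -10 inner |y| 29.3 outer 36.8 x [ 6.7 11.9]
1 5102 tool z max pct [-19.2  11.7  11.9  12. ]
  z -30 inner |y| 5.2 outer 37.2 x [-12.5  12.9]
  z -20 inner |y| 22.4 outer 38.4 x [-10.3  12.9]
  z -10 inner |y| 29.3 outer 37.3 x [ 6.6 11.8]
  z -6 inner |y| 29.9 outer 31.4 x [10.8 11.8]
[ 0.16375196  0.02947629 -3.22233155] [ 0.02649814 -0.01680858 -0.01069881]
(array([ 309.1, -292.9,   38.4,   35.2,   -7. ]), 41.9)
```

Lifted freely. Rise, turn to 20.5°, and stop half-way to measure the tray.

>>> arm_command:
  commands:
    - [[0,0,-0.02,0,0,0,40],[0,0,-0.04,0,0,0,40],[0,0,-0.05,0,0,0,40],[0,0,0,0,0,-0.159,40],[0,0,0,0,0,-0.159,40],[0,0,0,0,0,-0.159,40],[0.02,0.045,0,0,0,0,40],[0.02,0.045,0,0,0,0,40],[0,0.045,0,0,0,0,40],[0,0,0,0,0,0,40],[0,0,0,0,0,0,40],[0,0,0,0,0,0,40]]

```text
t: 28.82
tool_pos: [422.0, -415.8, 123.0]
eef_rot: [-3.141, -0.0, 0.358]
ft_force: [0.1, 0.4, -3.1]
gripper_width: 0.587
finger_force: 62.8
```

Run:
```python
from h import *
o=env.get_obs();print(o['t'],o['tool_pos'],np.degrees(o['eef_rot']),o['gripper_width'],o['ft_force'])
p,P=cloud('wrist'); cv2.imwrite("pics/w8.png",p)
for b in(120,150): print('tray',fit(P,p,(530,-419),110,'tray',b)[:2])
```

```text
28.825 [ 422.00139029 -415.83603749  122.98315278] [-1.79968278e+02 -3.47855873e-03  2.05005204e+01] 0.5865047148436754 [ 0.05994845  0.42120591 -3.09006428]
tray (array([ 530.8, -419.3,  138.8,  106.7,   20.4]), 15.2)
tray (array([ 530.7, -419.2,  138.7,  106.5,   20.5]), 15.2)
```

View pics/w8.png

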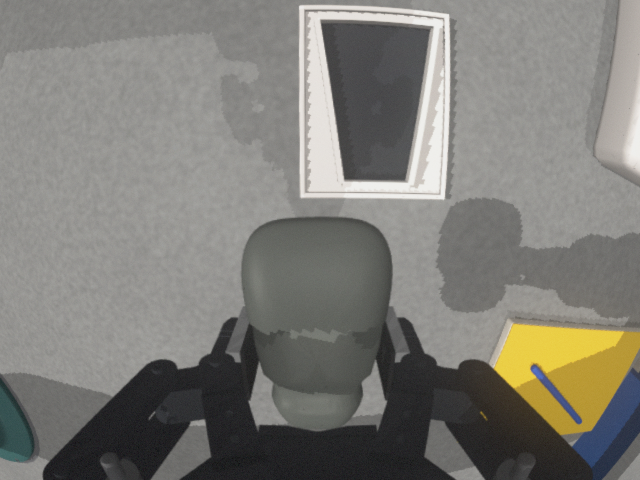

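Tray_axe is at (530.8,-419.3) with yaw 20.5°. Its wide end is ahead, the same way the axe's edge points. Move over it.

>>> arm_command:
  commands:
    - [[0.034,0.0138,0,0,0,0,40],[0.034,0.0138,0,0,0,0,40],[0.0327,0.0138,0,0,0,0,40],[0,0,0.04,0,0,0,40],[0,0,0.02,0,0,0,40],[0,0,0,0,0,0,40],[0,0,0,0,0,0,40],[0,0,0,0,0,0,40]]

```text
t: 29.88
tool_pos: [531.3, -420.8, 64.4]
eef_rot: [3.14, -0.001, 0.357]
ft_force: [0.6, 0.1, -2.8]
gripper_width: 0.586
finger_force: 62.8
```

Run:
```python
from h import *
o=env.get_obs();print(o['t'],o['tool_pos'],np.degrees(o['eef_rot']),o['ft_force'])
p,P=cloud('wrist'); cv2.imwrite("pics/w9.png",p[60:480,100:540]); q=P.reshape(-1,3)
d=q[:,:2]-o['tool_pos'][:2]; r=np.hypot(*d.T); a=np.degrees(np.arctan2(d[:,1],d[:,0]))%360
for k in range(0,360,30):
    m=(r>75)&(r<200)&(abs((a-k+180)%360-180)<15)&(q[:,2]>25)&(q[:,2]<120)
    if m.sum()>10: print(k,m.sum(),'rmin',r[m].min().round(),'zmax',q[m,2].max().round())
```

```text
29.875 [ 531.28103288 -420.80111554   64.3922323 ] [ 1.79915350e+02 -5.44122946e-02  2.04508030e+01] [ 0.6048308   0.12869209 -2.80883008]
270 438 rmin 184.0 zmax 60.0
300 3372 rmin 183.0 zmax 60.0
```

View pics/w9.png

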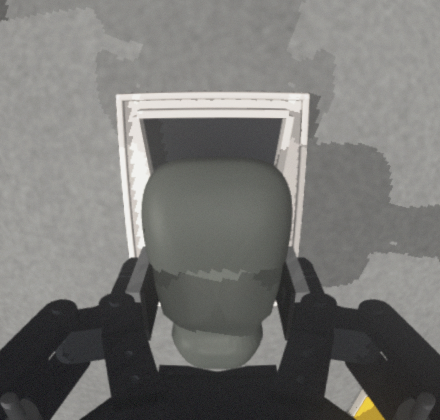

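Axe centred over the nest with clear surroundings. That was the 14th and last picture, so from here I go by numbers. Lower part-way.

>>> arm_command:
  commands:
    - [[0,0,0.025,0,0,0,40],[0,0,0.015,0,0,0,40],[0,0,0.004,0,0,0,40],[0,0,0,0,0,0,40],[0,0,0,0,0,0,40],[0,0,0,0,0,0,40],[0,0,0,0,0,0,40]]

```text
t: 30.8
tool_pos: [531.0, -420.4, 19.3]
eef_rot: [3.141, -0.0, 0.357]
ft_force: [-1.1, -0.7, -1.9]
gripper_width: 0.583
finger_force: 62.8
```

>>> arm_command:
  commands:
    - [[0,-0.0009,0.003,0,0,0,40],[0,0,0.002,0,0,0,40],[0,0,0.001,0,0,0,40],[0,0,0,0,0,0,40],[0,0,0,0,0,0,40],[0,0,0,0,0,0,40]]

```text
t: 31.55
tool_pos: [530.6, -419.5, 13.0]
eef_rot: [3.142, 0.0, 0.357]
ft_force: [-0.0, -0.1, -2.5]
gripper_width: 0.582
finger_force: 62.8
```

>>> arm_command:
  commands:
    - [[0,0,0.0006,0,0,0,40],[0,0,0.0004,0,0,0,40],[0,0,0,0,0,0,40],[0,0,0,0,0,0,40]]

```text
t: 32.05
tool_pos: [530.6, -419.5, 12.0]
eef_rot: [3.142, 0.0, 0.357]
ft_force: [0.0, -0.2, -2.9]
gripper_width: 0.588
finger_force: 62.8
```

>>> arm_command:
  commands:
    - [[0,0,0.0004,0,0,0,40],[0,0,0.0003,0,0,0,40],[0,0,0,0,0,0,40],[0,0,0,0,0,0,40]]

```text
t: 32.55
tool_pos: [530.6, -419.5, 11.3]
eef_rot: [3.142, 0.0, 0.357]
ft_force: [-0.4, -0.1, -1.1]
gripper_width: 0.58
finger_force: 63.6
```

Run:
```python
from h import *
p,P=cloud('wrist'); o=env.get_obs(); q=P.reshape(-1,3)
L=(q-o['tool_pos'])@rot(o['eef_rot'])
for k in range(-20,60,8):
    m=(abs(L[:,1])<12)&(abs(L[:,0]-k)<4)&(q[:,2]<70)
    if m.sum()>5: print(k,np.median(q[m,2]).round(1))
m=(abs(L[:,1])<60)&(L[:,0]>-30)&(L[:,0]<75)&(q[:,2]>8)&(q[:,2]<17)
print('lip/plate',np.percentile(q[m,2],[10,50,90,98]).round(1))
```

```text
-20 36.8
-12 39.1
-4 39.5
4 39.4
12 38.9
20 37.6
28 35.6
36 32.6
44 28.0
52 4.9
lip/plate [ 8.2 13.2 14.7 15.2]
```

>>> arm_command:
  commands:
    - [[0,0,0.0003,0,0,0,40],[0,0,0.0002,0,0,0,40],[0,0,0,0,0,0,40]]

```text
t: 32.98
tool_pos: [530.7, -419.5, 11.2]
eef_rot: [3.141, -0.0, 0.357]
ft_force: [-2.6, 2.9, 5.2]
gripper_width: 0.581
finger_force: 68.0
```

The axe is on the floor of its nest. Release, rise, go half-way to the pitted stone, then turn.

>>> arm_command:
  commands:
    - [[0,0,0,0,0,0,64],[0,0,0,0,0,0,75],[0,0,0,0,0,0,95],[0,0,0,0,0,0,100],[0,0,0,0,0,0,100],[0,0,-0.02,0,0,0,100],[0,0,-0.05,0,0,0,100],[0,0,-0.06,0,0,0,100],[0,0,-0.06,0,0,0,100],[0.0043,-0.0432,0,0,0,0,100],[0.0043,-0.0432,0,0,0,0,100],[0.0043,-0.0432,0,0,0,0,100],[0.0043,-0.0432,0,0,0,0,100],[0.0043,-0.0432,0,0,0,0,100],[0.0043,-0.0432,0,0,0,0,100],[0.0043,-0.0432,0,0,0,0,100],[0.0043,-0.0432,0,0,0,0,100],[0.0043,-0.0432,0,0,0,0,100],[0.0043,-0.0432,0,0,0,0,100]]

```text
t: 35.35
tool_pos: [419.5, 1.4, 202.1]
eef_rot: [3.141, -0.002, 0.357]
ft_force: [0.3, -1.0, 0.1]
gripper_width: 1.005
finger_force: 0.0
```

>>> arm_command:
  commands:
    - [[0,0,0,0,0,-0.187,100],[0,0,0,0,0,-0.187,100],[0,0,0,0,0,-0.187,100],[0,0,0,0,0,-0.187,100],[0,0,0,0,0,-0.187,100],[0,0,0,0,0,-0.187,100],[0,0,0,0,0,-0.187,100],[0,0,0,0,0,-0.187,100],[0,0,0,0,0,-0.187,100],[0,0,0,0,0,-0.187,100],[0,0,0,0,0,-0.187,100],[0,0,0,0,0,-0.187,100],[0,0,0,0,0,-0.187,100],[0,0,0,0,0,-0.187,100],[0,0,0,0,0,0,100]]

```text
t: 37.22
tool_pos: [420.0, 0.1, 201.8]
eef_rot: [3.142, 0.001, 2.974]
ft_force: [-0.3, -0.1, -0.9]
gripper_width: 1.0
finger_force: 0.0
```

Run:
```python
from h import *
o=env.get_obs();print(o['t'],o['tool_pos'],np.degrees(o['eef_rot']),o['joint_pos'])
```

```text
37.225 [4.20018362e+02 1.17441161e-01 2.01763623e+02] [1.79995845e+02 7.79330796e-02 1.70391800e+02] [-6.30701814e-02  8.19864503e-02 -1.11921169e-02  2.12624614e+00
  1.45983688e-03  9.32027729e-01  1.32800797e+00]
```

>>> arm_command:
  commands:
    - [[0.0178,0.0412,0,0,0,0,100],[0.0178,0.0412,0,0,0,0,100],[0.0178,0.0412,0,0,0,0,100],[0.0178,0.0412,0,0,0,0,100],[0.0178,0.0412,0,0,0,0,100],[0.0178,0.0412,0,0,0,0,100],[0.0178,0.0412,0,0,0,0,100],[0,0,0,0,0,0,100],[0,0,0,0,0,0,100],[0,0,0,0,0,0,100]]

```text
t: 38.48
tool_pos: [345.2, 304.5, 201.0]
eef_rot: [-3.141, 0.0, 2.972]
ft_force: [-0.5, -1.3, 0.2]
gripper_width: 1.002
finger_force: 0.0
```

```bash
cat > pit.py <<'E'
from h import *
o=env.get_obs();print(o['t'],o['tool_pos'],np.degrees(o['eef_rot']),o['joint_pos'])
p,P=cloud('wrist'); print([(r['at'],r['p']) for r in imaging.recognise('pitted','wrist')])
f=fit(P,p,(345,310),60,'stone'); print(f[:2]); a=f[2]
print('ellipse',cv2.fitEllipse(cv2.convexHull(a[:,:2].astype(np.float32))))
r=np.hypot(a[:,0]-f[0][0],a[:,1]-f[0][1]); print('pit z',np.median(a[r<5,2]),'ring z',np.median(a[(r>16)&(r<20),2]))
q=P.reshape(-1,3); c=p.reshape(-1,3); m=(np.hypot(q[:,0]-f[0][0],q[:,1]-f[0][1])<20); print('bgr',c[m].mean(0).round())
E
python3 pit.py
```

```text
38.475 [345.19849719 304.46671829 201.01052353] [-1.79988524e+02  2.50985823e-02  1.70285733e+02] [-0.49628285  0.17162188 -0.32253424  2.0311238   0.06725485  0.94853317
  0.5476201 ]
[([319.2, 210.9], 0.92), ([322.2, 335.1], 0.59)]
(array([339.6, 305.3,  86.4,  63.2, -14.4]), 49.0)
ellipse ((339.4653015136719, 305.1035461425781), (64.6552734375, 88.09922790527344), 77.69082641601562)
pit z 42.51774155690828 ring z 47.81391441348282
bgr [51. 52. 56.]
```

The best match (319,211) is grey-brown with a pit 5–8 mm deep, so it is the pitted stone and not the pink look-alike. In scene0 it was at (454,294), against the pink one at (409,314). Align, go down, grip.

>>> arm_command:
  commands:
    - [[0.0052,-0.0002,0.03,0,0,0,100],[0,0,0.04,0,0,0.058,100],[0,0,0.035,0,0,0,100],[0,0,0,0,0,0,100],[0,0,0,0,0,0,100]]

```text
t: 39.2
tool_pos: [340.1, 306.3, 97.0]
eef_rot: [3.141, 0.001, 2.917]
ft_force: [0.7, 0.8, -0.9]
gripper_width: 1.003
finger_force: 0.0
```

```bash
python3 pit.py
```

```text
39.2 [340.11432385 306.29953129  96.96466781] [1.79954066e+02 3.32167129e-02 1.67113946e+02] [-0.54145691  0.3307457  -0.29738282  2.12336825  0.14745971  0.70541523
  0.40979133]
[([329.2, 397.8], 0.83), ([318.9, 261.8], 0.71)]
(array([339.1, 305.1,  84.4,  64.2, -10.6]), 49.1)
ellipse ((339.14141845703125, 305.40826416015625), (65.16275024414062, 86.00395965576172), 78.20437622070312)
pit z 42.665136830082105 ring z 47.936506740689964
bgr [62. 64. 75.]
```

>>> arm_command:
  commands:
    - [[0,0,0.035,0,0,0,100],[0,0,0.03,0,0,0,100],[0,0,0.017,0,0,0,100],[0,0,0.007,0,0,0,100],[0,0,0,0,0,0,100],[0,0,0,0,0,0,85],[0,0,0,0,0,0,70],[0,0,0,0,0,0,55],[0,0,0,0,0,0,50],[0,0,0,0,0,0,50],[0,0,0,0,0,0,50],[0,0,0,0,0,0,50]]

```text
t: 40.8
tool_pos: [340.1, 306.5, 7.9]
eef_rot: [3.14, 0.001, 2.917]
ft_force: [-3.5, -3.1, 19.8]
gripper_width: 0.713
finger_force: 60.4
```

>>> arm_command:
  commands:
    - [[0,0,-0.01,0,0,0,50],[0,0,-0.03,0,0,0,50],[0,0,-0.04,0,0,0,50],[0,0,-0.04,0,0,0,50],[0,0,0,0,0,0,50],[0,0,0,0,0,0,50]]

```text
t: 41.55
tool_pos: [339.4, 305.7, 126.5]
eef_rot: [-3.141, -0.0, 2.917]
ft_force: [0.0, 0.1, -3.3]
gripper_width: 0.713
finger_force: 67.3
```

Run:
```python
from h import *
o=env.get_obs();print(o['tool_pos'],np.degrees(o['eef_rot']),o['ft_force'],o['wrist_torque'])
for n in('side','scene'):
    p,P=cloud(n)
    print(n,fit(P,p,(657,165),95,'tray',120)[:2],fit(P,p,(530,-419),65,'stone')[:2],fit(P,p,(627,-185),45,'stone')[:2],fit(P,p,(521,431),70,'stone')[:2])
```

```text
[339.38050232 305.65719499 126.51464225] [-1.79979602e+02 -5.07802576e-03  1.67133417e+02] [ 0.03555845  0.11084072 -3.31370433] [-0.02044818  0.03682059 -0.04168397]
side (array([656.4, 165.5, 130.9, 112.4, -11.4]), 16.0) (array([ 525.8, -398.2,   95.3,   32.7,   20.3]), 39.3) (array([ 620.6, -173.9,   51.9,   50.6,   55.8]), 59.2) (array([520. , 434.2, 113.8,  42.8,  10.7]), 47.5)
scene (array([656.5, 165. , 130.3, 107.9,  -8.9]), 17.9) (array([ 5.452e+02, -4.047e+02,  7.040e+01,  4.930e+01, -3.000e-01]), 42.6) (array([ 631.8, -169.2,   60.6,   51. ,  -18.9]), 60.7) (array([525.8, 439.8, 124.1,  59.6,   6.1]), 49.6)
```

Held. Turn 3.5° and carry it over the white tray_pitted at (657,164.5).

>>> arm_command:
  commands:
    - [[0,0,0,0,0,-0.06,50],[-0.0481,-0.0125,0,0,0,0,50],[-0.0481,-0.0125,0,0,0,0,50],[-0.0481,-0.0125,0,0,0,0,50],[-0.0481,-0.0125,0,0,0,0,50],[-0.0481,-0.0125,0,0,0,0,50],[-0.0481,-0.0125,0,0,0,0,50],[-0.048,-0.0125,0,0,0,0,50],[0,0,0,0,0,0,50],[0,0,0,0,0,0,50],[0,0,0,0,0,0,50],[0,0,0,0,0,0,50]]

```text
t: 43.15
tool_pos: [656.8, 165.2, 126.8]
eef_rot: [-3.142, -0.0, 2.978]
ft_force: [-0.6, -0.2, -2.0]
gripper_width: 0.715
finger_force: 67.4
```

```bash
cat > tp.py <<'E'
from h import *
o=env.get_obs();T=rot(o['eef_rot']);print(o['t'],o['tool_pos'],np.degrees(o['eef_rot']),o['ft_force'])
p,P=cloud('wrist'); f=fit(P,p,(657,164.5),95,'tray',120); print(f[:2])
# tray points in a frame at yaw -8.8 about (657,164.5): extents
t=np.radians(-8.8);u=np.array([np.cos(t),np.sin(t)]);v=np.array([-u[1],u[0]])
d=f[2][:,:2]-[657,164.5]; print('x ext',np.percentile(d@u,[.3,99.7]).round(1),'want +-65; y ext',np.percentile(d@v,[.3,99.7]).round(1),'want +-53')
q=P.reshape(-1,3); z0=o['tool_pos'][2]
m=(np.hypot(*(q[:,:2]-o['tool_pos'][:2]).T)<52)&(q[:,2]>z0+12)&(q[:,2]<z0+60)
s=(q[m][:,:2]-[657,164.5]); print('stone in tray frame: x',np.percentile(s@u,[1,99]).round(1),'top',np.percentile(q[m,2],97).round(1))
E
python3 tp.py
```

```text
43.15 [656.83331514 165.1723635  126.79844324] [-1.79994808e+02 -1.36515982e-02  1.70634118e+02] [-0.60805134 -0.16040216 -2.024682  ]
(array([638.2, 166.2, 106.7,  91.5,  81.5]), 14.9)
x ext [-64.2  23.9] want +-65; y ext [-54.   51.5] want +-53
stone in tray frame: x [-42.3  24.9] top 185.6
```

>>> arm_command:
  commands:
    - [[-0.0006,-0.0012,0.04,0,0,0,50],[0,0,0.04,0,0,0,50],[0,0,0.02,0,0,0,50],[0,0,0,0,0,0,50],[0,0,0,0,0,0,50],[0,0,0,0,0,0,50],[0,0,0,0,0,0,50]]

```text
t: 44.08
tool_pos: [658.2, 163.4, 27.7]
eef_rot: [3.141, 0.001, 2.977]
ft_force: [-0.4, -0.2, -3.3]
gripper_width: 0.71
finger_force: 67.4
```

```bash
python3 tp.py
```

```text
44.075 [658.15180862 163.42371963  27.68389173] [1.79974789e+02 6.11415899e-02 1.70576488e+02] [-0.35425407 -0.16388171 -3.26279676]
(array([631.7, 167.1, 106.5,  78.2,  81.1]), 14.5)
x ext [-64.3  11.6] want +-65; y ext [-53.9  51.3] want +-53
stone in tray frame: x [-41.   26.1] top 86.4
```

>>> arm_command:
  commands:
    - [[0,0,0.007,0,0,0,50],[0,0,0.004,0,0,0,50],[0,0,0.0015,0,0,0,50],[0,0,0,0,0,0,50],[0,0,0,0,0,0,50],[0,0,0,0,0,0,50]]

```text
t: 44.88
tool_pos: [657.8, 163.3, 14.4]
eef_rot: [3.142, 0.0, 2.977]
ft_force: [0.1, -0.3, -3.5]
gripper_width: 0.712
finger_force: 67.3
```

>>> arm_command:
  commands:
    - [[0,0,0.001,0,0,0,50],[0,0,0.0006,0,0,0,50],[0,0,0.0004,0,0,0,50],[0,0,0,0,0,0,50],[0,0,0,0,0,0,50]]

```text
t: 45.5
tool_pos: [657.7, 163.3, 12.2]
eef_rot: [-3.142, -0.0, 2.977]
ft_force: [-0.3, -0.5, -2.4]
gripper_width: 0.712
finger_force: 67.4
```

>>> arm_command:
  commands:
    - [[0,0,0.0004,0,0,0,50],[0,0,0.0003,0,0,0,50],[0,0,0,0,0,0,50],[0,0,0,0,0,0,50]]

```text
t: 46.0
tool_pos: [657.8, 163.3, 12.2]
eef_rot: [-3.142, 0.0, 2.977]
ft_force: [-5.1, -1.5, 8.0]
gripper_width: 0.712
finger_force: 68.4
```

Contact felt. Release, rise well clear and withdraw, then check all four stones.

>>> arm_command:
  commands:
    - [[0,0,0,0,0,0,76],[0,0,0,0,0,0,85],[0,0,0,0,0,0,100],[0,0,0,0,0,0,100],[0,0,0,0,0,0,100],[0,0,-0.02,0,0,0,100],[0,0,-0.05,0,0,0,100],[0,0,-0.06,0,0,0,100],[0,0,-0.06,0,0,0,100],[0.05,0,-0.04,0,0,0,100],[0.05,0,-0.04,0,0,0,100],[0.05,0,-0.04,0,0,0,100],[0.05,0,0,0,0,0,100],[0,0,0,0,0,0,100],[0,0,0,0,0,0,100],[0,0,0,0,0,0,100]]

```text
t: 48.0
tool_pos: [464.6, 195.2, 318.7]
eef_rot: [-3.142, -0.0, 2.976]
ft_force: [0.7, 0.6, 0.7]
gripper_width: 1.0
finger_force: 0.0
```

Run:
```python
from h import *
o=env.get_obs();print(o['t'],o['tool_pos'],o['ft_force'])
T=dict(bola=(627.3,-184.8,20,62,31,31),pestle=(520.8,430.5,14.3,45,58,22),axe=(530.7,-419.4,20.5,39,50,29),pitted=(657.6,163.4,-8.9,54,44,32.5))
for n in('side','scene'):
    p,P=cloud(n); q=P.reshape(-1,3)
    for k,(x,y,t,top,a,b) in T.items():
        t=np.radians(t);u=np.array([np.cos(t),np.sin(t)]);v=np.array([-u[1],u[0]])
        d=q[:,:2]-[x,y]; r=np.hypot(*d.T); m=(r<75)&(q[:,2]>18)&(q[:,2]<75)
        if m.sum()<30: print(n,k,'hidden');continue
        print(n,k,m.sum(),'top',np.percentile(q[m,2],99).round(1),'want',top,'x',np.percentile(d[m]@u,[1,99]).round(0),'+-',a,'y',np.percentile(d[m]@v,[1,99]).round(0),'+-',b)
    for k,xy in dict(cobA=(436,165),cobB=(620,20)).items(): print(n,k,fit(P,p,xy,60,'stone')[:2])
```

```text
48.0 [464.60554123 195.15008446 318.74787465] [0.65871127 0.55506713 0.72255647]
side bola 361 top 61.4 want 62 x [-27.  29.] +- 31 y [-17.  33.] +- 31
side pestle 1315 top 48.4 want 45 x [-55.  55.] +- 58 y [-17.  23.] +- 22
side axe 107 top 40.1 want 39 x [-48.  -3.] +- 50 y [-11.  29.] +- 29
side pitted 846 top 54.3 want 54 x [-42.  38.] +- 44 y [-22.  34.] +- 32.5
side cobA (array([431.9, 163.7,  67. ,  55.4,   3.3]), 42.6)
side cobB (array([617.6,   9.6,  85.7,  67.8, -10.9]), 46.0)
scene bola 387 top 62.9 want 62 x [-25.  30.] +- 31 y [-21.  32.] +- 31
scene pestle 972 top 50.3 want 45 x [-55.  58.] +- 58 y [-28.  29.] +- 22
scene axe 439 top 43.4 want 39 x [-44.  57.] +- 50 y [-30.  33.] +- 29
scene pitted 848 top 56.7 want 54 x [-40.  43.] +- 44 y [-24.  33.] +- 32.5
scene cobA (array([433.1, 161.4,  68.7,  52.7, -11.8]), 45.4)
scene cobB (array([621.3,   7. ,  89. ,  66.4,  -8.6]), 48.8)
```

All four sit about 4 mm (the floor height) above their table readings, and each is centred in its nest. The two plain cobbles have not moved. Handing in.

```bash
python3 -c "
from plant import env
print(env.hand_in())"
```

```text
the job is handed in; nothing more can be done
None
```

All four worked stones are set down in their matching white trays, the axe head's cutting edge at the wide end of its nest; the job was handed in at about 48 s with both plain cobbles and the look-alikes left untouched, and no verdict came back.

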